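Snap the lid onto the storage canister

TASK

Put the loose lid on the open canister: set it level on the neck until you feel it stop on the catches, then press it straight down until it clicks and is fully home. Do not let go after the click: finish while still pressing the lid down firmly (about 10 to 20 N), with the canister standing upright about where it was. Leave the closed canister, the glass, the matchbox and the tin alone.

Things in the scene. Friction and masses are not known exactly. Their poses are not given: they have to be found in the camera images.
- canister: Open white stoneware canister, loose, upright, 0.8 kg. Round body 90 mm in diameter, shoulder 85 mm above the underside, on it a neck 52 mm in diameter and 24 mm high. Six round-nosed spring catches stand 4 mm out of the neck all round, 11.5 mm below its rim. Origin: centre of the underside, z up.
- neck: Neck of the open canister. Origin: centre of its rim, 109 mm above the underside; z up. Rim chamfered, 47 mm across at the top. The lid meets the catches with its underside 6 mm below this point; the push needed peaks at 10 to 14 N at 8 to 9 mm, then drops (from 14 mm the catches snap the lid down); home at 23 mm, top plate on the rim. Any turn about z will do.
- lid: Loose grey plastic lid, 0.08 kg, right way up. Round, 70 mm; hollow from below, lip of 55 mm bore along its lower 4 mm; top plate 23 to 27 mm above the underside, on it a bar grip 16 mm wide (along x), 40 mm long (along y), 24 mm high: pinch it across the 16 mm from above; fingertips may bear on the plate beside it. Origin: centre of the underside, z up.
- closed_canister: A canister of the same shape that already has such a lid on, 137 mm high over all; a bystander. Origin: centre of the underside.
- glass: A drinking glass upside down, 81 mm wide, 91 mm high; a bystander. Origin: centre of the underside.
- matchbox: A matchbox lying flat, 36 x 56 x 14 mm; a bystander. Origin: centre of the underside.
- tin: A food tin, 101 mm in diameter, 118 mm high; a bystander. Origin: centre of the underside.
Things that resemble listed ones, but are neither listed nor needed, are in the scene too. What is shaped like the canister but orange is not meant.

How it is judged:
By the outcome, as a careful person would: the job done as asked, in the order asked, and still so for the second after the job is handed in, while the arm keeps its last pose, push and grip.
It also fails if it takes over 48 s, if anything falls off the work surface, if the arm or the gripper's body presses on something with over 40 N, if the wrist force passes 120 N, or if a joint passes its speed limit or range.

ROBOT

A 7-joint arm with a two-finger parallel gripper is mounted at the origin on a cart in front of the work surface, level with it; the furniture and walls round the work are solid. World frame = base frame: x ahead of the robot, y to its left, z up, the work surface at z = 0. Lengths are in m, angles in rad, forces in N, time in s.
With the tool pointing down it reaches from about 0.425 to 0.825 m from the base axis. Payload 3.6 kg.
Tool frame: the origin (TCP) lies midway between the tips of the shut fingers; the grasp point (between the pads) lies 19 mm behind it; z points along the fingers, y is the line along which they close (so a half turn about z gives the same grasp; the last joint's range is limited). The gripper opens to 85 mm and grips with 20 to 120 N. Pads are 22 mm wide; open, the fingers measure 114 mm over their backs; the gripper's body (76 mm by 85 mm) begins 54 mm behind the grasp point. The pads swing forward as they close: fully open they stand 13 mm farther back than shut.
Start: joints at [1.079, 0.615, -0.013, 1.423, 0.008, 1.103, -0.04], TCP at [0.291, -0.581, 0.231] pointing down, gripper open.
Joint ranges: [-3.12, 3.12], [-0.3, 2.06], [-1.34, 1.32], [0.26, 2.42], [-1.36, 4.5], [0.01, 1.98], [-2.84, 2.84]. Speed limits (rad/s): [2.79, 2.79, 3.14, 3.14, 3.14, 3.14, 3.14].

INTERFACE

Orientations are given as [roll, pitch, yaw] about the fixed x, y, z axes, in that order (R = Rz(yaw) Ry(pitch) Rx(roll)).
In Python, from bench import monitor, vision, arm gives the robot as it stands.
- The arm moves only by the tool move_arm, never from a script. Its argument "plan" is text: rows parted by semicolons, each of 6 numbers parted by spaces: the shift along the tool's x, y, z in mm, then the turn, a rotation vector about the tool's x, y, z in rad. A call has 1 to 5 rows; each row shifts and turns the commanded pose from where the row before left it, along the tool's axes as they then stand; what a row does not reach is not made up. A row lasts 1/12 s, in which the tool goes at most 41.7 mm and 7.16 degrees, less where a joint would pass 70% of its speed; a pose out of reach is approached as far as the arm can. A call with a gripper value outside its range is refused whole. "fingers" is the opening, from 0 (shut) to 1 (fully open), set as the call begins (left out, the last holds). The fingers move at their own pace and stop on an object; "grip_force" is the grip in N (left out, the last holds). Time passes only in rows, so rows that do not move let the fingers close. It gives the time, the measured TCP pose, the force, the opening and the grip force at its end, in the units of the state.
- monitor.get_obs(): the state, without advancing time (a new reading comes with each control period).
- vision.grab_frame(name): name is "side" or "top"; returns a dict with "pixels" (420x560x3 uint8, blue, green, red), "range_z" (420x560 float32, m along the optical axis (not along the pixel's ray), 0 where there is no reading), "mtx" (3x3 intrinsics, pixels), "rvec" (rotation vector, rad) and "tvec" (3), from world to camera coordinates, as OpenCV has them. Camera axes: x right, y down, z forward; pixel columns grow to the right and rows downward; lengths in m; the calibration is good to about 2 mm. A picture is of the moment at which its call begins.
- arm.sign_off(): hands the job in; it is judged then, once.
The state is a dict: "time_s": time; "joint_positions": joint angles; "dq": joint speeds; "tau": joint torques, N m; "tcp_pos": TCP position; "orientation": TCP orientation; "force": force on the tool from outside, world axes, zero at the start; "moment": the same for the moment, N m; "gripper_width": finger opening in m; "finger_force": force on a finger pad.
Only numpy, scipy, OpenCV 4.12 (cv2) and the standard library are available. Lean on these libraries where they do the work, as an engineer would, in place of code of your own. Each camera call takes 0.05 s, during which the arm holds its last target. There are 200 camera calls.

## Working session

There is one attempt and no reset: what is moved stays moved. The work goes in short steps, Python scripts to look and compute and a tool call to move; the robot and the scene stay as the last step left them, time stands still between calls to the robot, and variables do not carry over. Pictures are saved under pics/ and viewed, at most 10 in all, crops included, and the job is handed in when it is done.

Besides the shell and the picture viewer there is one more tool, called as a command line: name --argument value ..., lists and objects as JSON in quotes. move_arm: Moves the arm, as the interface text tells. Its arguments: {"type":"object","properties":{"plan":{"type":"string"},"fingers":{"type":"number"},"grip_force":{"type":"number"}},"required":["plan"]}

```bash
mkdir -p pics
cat > h.py <<'E'
import numpy as np, cv2
from bench import monitor, vision, arm
def grab(n):
    f=vision.grab_frame(n); K=np.array(f['mtx'],float); R=cv2.Rodrigues(np.array(f['rvec'],float))[0]; t=np.array(f['tvec'],float).ravel()
    return f['pixels'],f['range_z'],K,R,t
def cloud(rz,K,R,t):
    v,u=np.mgrid[:rz.shape[0],:rz.shape[1]]
    p=np.stack([(u-K[0,2])/K[0,0]*rz,(v-K[1,2])/K[1,1]*rz,rz],-1)
    P=(p-t)@R; P[rz<=0]=np.nan; return P
def onplane(u,v,z,K,R,t):
    d=R.T@np.linalg.inv(K)@[u,v,1]; c=-R.T@t; return c+d*(z-c[2])/d[2]
E
python3 - <<'E'
from h import *
for n in ('top','side'):
    im,rz,K,R,t=grab(n); cv2.imwrite(f'pics/{n}0.png',im); np.savez(f'{n}0.npz',im=im,rz=rz,K=K,R=R,t=t)
    print(n,-R.T@t,(rz>0).mean(),K[0,0])
print(monitor.get_obs())
E
```

```text
top [0.37281797 0.1078839  1.29274935] 0.9957440476190477 496.052509943249
side [0.46304873 0.96340116 0.61283313] 0.9960926870748299 414.26710709820003
{'time_s': 0.1, 'joint_positions': array([ 1.07953396,  0.61583042, -0.01263224,  1.42475658,  0.00810286,
        1.10344496, -0.04039127]), 'dq': array([-0.00075835, -0.00072582,  0.00075908, -0.00393775,  0.00260878,
       -0.00059228, -0.00028277]), 'tau': array([ 1.46431728e-03, -4.70384467e+01,  2.60114456e-01, -1.71572202e+01,
        1.00544709e-02,  5.86860435e-03, -8.27956796e-06]), 'tcp_pos': array([ 0.29103592, -0.58041152,  0.2302429 ]), 'orientation': array([-3.13920355e+00,  2.49653867e-05,  4.64850878e-01]), 'force': array([ 0.4388523 , -0.49340941,  0.18446539]), 'moment': array([0.00218923, 0.00316416, 0.02960444]), 'finger_force': 0.0, 'gripper_width': 0.08533103154516486}
```

View pics/top0.png

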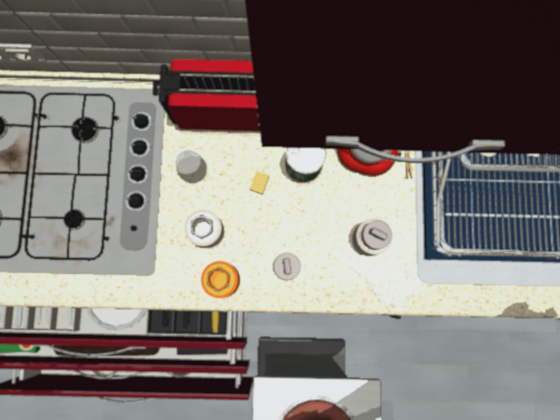

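View pics/side0.png

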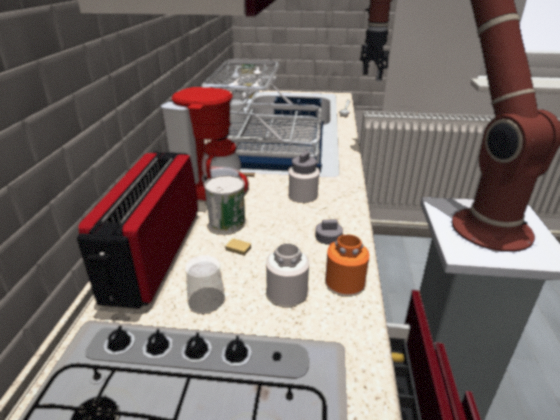

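The top view shows the open white canister at (204,229), the loose lid at (287,266), the orange canister at (220,279) and the closed canister at (374,237). The side view shows the white canister at (287,270), the lid at (329,231) and the orange one at (347,265). A wall cupboard hangs at the top of the top view.

Run:
```python
from h import *
C={}
for n in ('top','side'):
    d=np.load(n+'0.npz'); C[n]=(d['im'],cloud(d['rz'],d['K'],d['R'],d['t']))
im,P=C['top']
# cupboard lower edge
for (u,v) in [(300,100),(300,140),(420,100),(210,100),(450,145),(204,229)]: print((u,v),P[v,u].round(3))
seed={'can':P[229,218],'lid':P[266,287],'orange':P[279,232],'closed':P[237,374],'glass':P[166,190],'tin':P[162,305]}
for n,(im,P) in C.items():
  for k,s in seed.items():
    d=np.hypot(P[...,0]-s[0],P[...,1]-s[1]); m=(d<.075)&(P[...,2]>.008)&(P[...,2]<.2)
    q=P[m]; 
    print(n,k,len(q),'zmax',np.percentile(q[:,2],99).round(4),'ext',np.percentile(q,1,0).round(3),np.percentile(q,99,0).round(3))
for n,(im,P) in C.items():
    s=seed['lid']; d=np.hypot(P[...,0]-s[0],P[...,1]-s[1])
    for nm,lo,hi in (('plate',.022,.033),('grip',.045,.06)):
        m=(d<.05)&(P[...,2]>lo)&(P[...,2]<hi); q=P[m]
        r=cv2.minAreaRect((q[:,:2]*1000).astype(np.float32)); print(n,'lid',nm,len(q),q.mean(0).round(4),r, cv2.minEnclosingCircle((q[:,:2]*1000).astype(np.float32)))
    s=seed['can']; d=np.hypot(P[...,0]-s[0],P[...,1]-s[1])
    for nm,lo,hi in (('shoulder',.080,.09),('rim',.103,.115)):
        m=(d<.08)&(P[...,2]>lo)&(P[...,2]<hi); q=P[m]
        print(n,'can',nm,len(q),q.mean(0).round(4),cv2.minEnclosingCircle((q[:,:2]*1000).astype(np.float32)))
    m=(P[...,2]>-.02)&(P[...,2]<.02)&(abs(P[...,0]-.55)<.1)&(abs(P[...,1]+0)<.25); print('table z',np.nanmedian(P[m][:,2]))
    m=(P[...,2]>.35)&(P[...,0]>.3)&(abs(P[...,1])<.3); q=P[m]; print('high',len(q),q.min(0) if len(q) else '',q.max(0) if len(q) else '')
```

```text
(300, 100) [0.597 0.085 0.722]
(300, 140) [0.597 0.078 0.561]
(420, 100) [ 0.597 -0.057  0.734]
(210, 100) [0.802 0.274 0.188]
(450, 145) [ 0.597 -0.155  0.554]
(204, 229) [0.52  0.301 0.005]
top can 904 zmax 0.111 ext [0.473 0.251 0.009] [0.559 0.329 0.111]
top lid 594 zmax 0.054 ext [0.396 0.053 0.02 ] [0.461 0.119 0.054]
top orange 942 zmax 0.1108 ext [0.35  0.205 0.008] [0.434 0.289 0.111]
top closed 1188 zmax 0.139 ext [ 0.462 -0.168  0.013] [ 0.547 -0.084  0.139]
top glass 899 zmax 0.0955 ext [0.644 0.303 0.011] [0.713 0.372 0.095]
top tin 1165 zmax 0.1201 ext [ 0.652 -0.     0.011] [0.714 0.095 0.12 ]
side can 1166 zmax 0.1094 ext [0.47  0.254 0.013] [0.558 0.328 0.109]
side lid 514 zmax 0.0514 ext [0.394 0.064 0.009] [0.459 0.12  0.051]
side orange 1734 zmax 0.1086 ext [0.347 0.208 0.01 ] [0.433 0.291 0.109]
side closed 1215 zmax 0.1364 ext [ 0.46  -0.147  0.01 ] [ 0.546 -0.083  0.136]
side glass 1825 zmax 0.092 ext [0.641 0.313 0.009] [0.711 0.38  0.092]
side tin 1937 zmax 0.1175 ext [ 0.65  -0.001  0.01 ] [0.744 0.096 0.118]
top lid plate 470 [0.429  0.0854 0.0267] ((429.77
[... 699 characters left out ...]
 0.0961 0.0267] ((425.5891418457031, 90.44395446777344), (67.8152847290039, 58.9522819519043), 1.9099093675613403) ((426.10736083984375, 84.7166976928711), 35.843910217285156)
side lid grip 71 [0.4269 0.0873 0.0494] ((426.4651184082031, 85.9789810180664), (39.24069595336914, 14.245753288269043), 11.200986862182617) ((426.9674377441406, 83.44198608398438), 19.92429542541504)
side can shoulder 490 [0.5135 0.3104 0.0843] ((513.4014282226562, 296.56829833984375), 43.841102600097656)
side can rim 178 [0.5137 0.2991 0.1065] ((514.1583862304688, 295.87152099609375), 27.11452293395996)
table z -0.00012320141974544814
high 14018 [ 0.59458235 -0.29949189  0.35000552] [0.94241513 0.29990449 0.55571492]
```

move_arm --plan "0 0 0 0 0 0.1; 0 0 0 0 0 0.1; 0 0 0 0 0 0.09; 20 -31.5 0 0 0 0; 20 -31.5 0 0 0 0" --fingers 1

```text
time_s: 0.52
tcp_pos: [0.3178, -0.5128, 0.2301]
orientation: [-3.141, 0.002, 0.169]
force: [2.0, 1.0, 0.0]
gripper_width: 0.0853
finger_force: 0.0
```

move_arm --plan "20 -31.5 0 0 0 0; 20 -31.5 0 0 0 0; 20 -31.5 0 0 0 0; 20 -31.5 0 0 0 0; 20 -31.5 0 0 0 0"

```text
time_s: 0.93
tcp_pos: [0.391, -0.3376, 0.231]
orientation: [-3.141, 0.0, 0.175]
force: [1.8, 0.6, -0.1]
gripper_width: 0.0857
finger_force: 0.0
```

move_arm --plan "20 -31.5 0 0 0 0; 20 -31.5 0 0 0 0; 20 -31.5 0 0 0 0; 20 -31.5 0 0 0 0; 3.5 -35.5 0 0 0 0"

```text
time_s: 1.35
tcp_pos: [0.448, -0.1636, 0.2312]
orientation: [3.141, -0.003, 0.177]
force: [0.5, 1.0, -0.4]
gripper_width: 0.085
finger_force: 0.0
```

move_arm --plan "3.5 -35.5 0 0 0 0; 3.5 -35.5 0 0 0 0; 3.5 -35.5 0 0 0 0; 3.5 -35.5 0 0 0 0; 3.5 -35.5 0 0 0 0"

```text
time_s: 1.77
tcp_pos: [0.4306, 0.0135, 0.2312]
orientation: [-3.142, 0.0, 0.175]
force: [1.0, 0.2, 0.5]
gripper_width: 0.0855
finger_force: 0.0
```

move_arm --plan "3.5 -35.5 0 0 0 0; 3.5 -35.5 0 0 0 0; 0 0 0 0 0 0; 0 0 0 0 0 0; 0 0 0 0 0 0"

```text
time_s: 2.18
tcp_pos: [0.4257, 0.0823, 0.2311]
orientation: [3.141, 0.001, 0.175]
force: [0.2, -0.8, -0.4]
gripper_width: 0.0854
finger_force: 0.0
```

move_arm --plan "2.5 -2.5 36 0 0 0; 0 0 40 0 0 0; 0 0 40 0 0 0; 0 0 30 0 0 0; 0 0 20 0 0 0"

```text
time_s: 2.6
tcp_pos: [0.4267, 0.0832, 0.0627]
orientation: [3.14, 0.004, 0.171]
force: [0.1, -0.4, -0.0]
gripper_width: 0.0854
finger_force: 0.0
```

move_arm --plan "0 0 15 0 0 0; 0 0 10 0 0 0; 0 0 6 0 0 0; 0 0 3 0 0 0; 0 0 0 0 0 0"

```text
time_s: 3.02
tcp_pos: [0.4281, 0.0848, 0.0311]
orientation: [3.141, 0.001, 0.173]
force: [-1.4, 0.7, 0.1]
gripper_width: 0.0848
finger_force: 0.0
```

move_arm --plan "0 0 1 0 0 0; 0 0 0 0 0 0; 0 0 0 0 0 0; 0 0 0 0 0 0; 0 0 0 0 0 0" --fingers 0 --grip_force 60

```text
time_s: 3.43
tcp_pos: [0.4281, 0.086, 0.0307]
orientation: [-3.141, -0.001, 0.175]
force: [0.2, -0.0, 0.8]
gripper_width: 0.0257
finger_force: 0.0
```

move_arm --plan "0 0 0 0 0 0; 0 0 0 0 0 0; 0 0 0 0 0 0; 0 0 0 0 0 0; 0 0 0 0 0 0"

```text
time_s: 3.85
tcp_pos: [0.4282, 0.0859, 0.0308]
orientation: [3.142, -0.001, 0.175]
force: [-0.4, -0.4, 5.5]
gripper_width: 0.0149
finger_force: 59.1
```

move_arm --plan "0 0 -10 0 0 0; 0 0 -30 0 0 0; 0 0 -40 0 0 0; 0 0 -40 0 0 0; 0 0 -30 0 0 0"

```text
time_s: 4.27
tcp_pos: [0.4281, 0.0861, 0.1829]
orientation: [-3.141, -0.002, 0.175]
force: [0.2, 0.1, -1.2]
gripper_width: 0.0145
finger_force: 58.6
```

move_arm --plan "20 -32 0 0 0 0; 20 -32 0 0 0 0; 20 -32 0 0 0 0; 20 -32 0 0 0 0; 20 -32 0 0 0 0"

```text
time_s: 4.68
tcp_pos: [0.4985, 0.2623, 0.1801]
orientation: [3.141, 0.001, 0.175]
force: [0.9, -0.4, -2.2]
gripper_width: 0.0145
finger_force: 58.7
```

move_arm --plan "15 -22 0 0 0 0; 8 -10 0 0 0 0; 0 0 0 0 0 0; 0 0 0 0 0 0; 0 0 0 0 0 0"

```text
time_s: 5.1
tcp_pos: [0.5151, 0.2944, 0.1797]
orientation: [3.14, 0.002, 0.173]
force: [-0.7, -0.7, -0.9]
gripper_width: 0.0146
finger_force: 58.7
```

Run:
```python
from h import *
for n in ('top','side'):
    im,rz,K,R,t=grab(n); np.savez(f'{n}1.npz',im=im,rz=rz,K=K,R=R,t=t)
    c=im[150:320,200:400] if n=='side' else im[150:320,120:320]
    cv2.imwrite(f'pics/{n}1.png',cv2.resize(c,None,fx=3.4,fy=3.4,interpolation=cv2.INTER_CUBIC))
o=monitor.get_obs(); print(o['tcp_pos'],o['orientation'],o['force'],o['gripper_width'])
```

```text
[0.51538899 0.29436505 0.18025278] [3.14024958e+00 9.99185229e-04 1.72704124e-01] [ 0.55725018 -0.50460121 -1.16702585] 0.014564543017518406
```

View pics/side1.png

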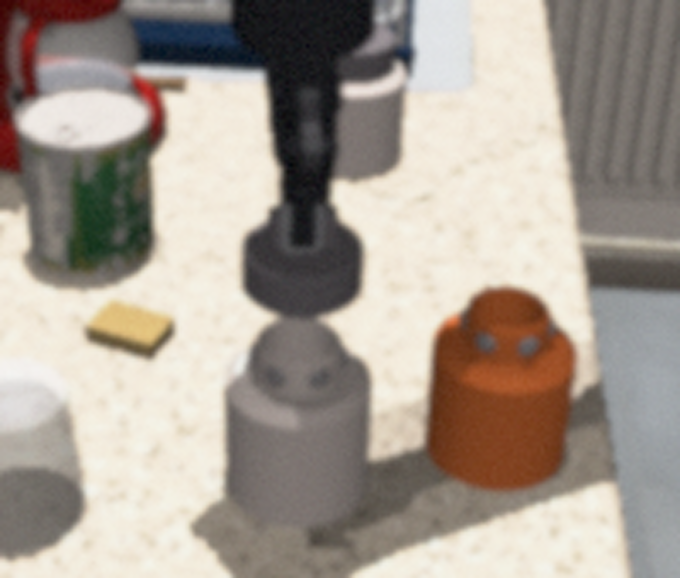

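The side crop shows the lid level in the gripper at about (302,265), with the white canister's neck below it at about (298,345). Next I'll fit circles of known radius to both in the side view.

```bash
cat > fit.py <<'E'
from h import *
from scipy.optimize import least_squares
def circ(q,r,c0):
    f=lambda c:np.hypot(q[:,0]-c[0],q[:,1]-c[1])-r
    s=least_squares(f,c0,loss='soft_l1',f_scale=.001); return s.x.round(4),len(q),np.median(abs(f(s.x))).round(4)
def run(P,n,lz):
    c=np.array([.5155,.295]); d=np.hypot(P[...,0]-c[0],P[...,1]-c[1])
    for nm,lo,hi,r in (('lid',lz+.004,lz+.022,.035),('body',.015,.075,.045)):
        m=(d<r+.008)&(d>r-.015)&(P[...,2]>lo)&(P[...,2]<hi); print(n,nm,circ(P[m],r,c))
E
python3 - <<'E'
from fit import *
for n in ('side0','side1','top1','top0'):
    d=np.load(n+'.npz'); P=cloud(d['rz'],d['K'],d['R'],d['t'])
    run(P,n,.1495)
    if n[-1]=='1':
        D=np.hypot(P[...,0]-.5155,P[...,1]-.295); 
        m=(D<.05)&(P[...,2]>.16)&(P[...,2]<.182); q=P[m]; print('lid blob',q.min(0).round(4),q.max(0).round(4),np.percentile(q[:,2],[5,50,95]).round(4))
        # level check: plane fit of plate top
        m=(D<.034)&(D>.015)&(P[...,2]>.171)&(P[...,2]<.182); q=P[m]
        if len(q)>20: print('plate',np.linalg.lstsq(np.c_[q[:,:2]-[.5155,.295],np.ones(len(q))],q[:,2],rcond=None)[0].round(4),len(q))
        m=(D<.05)&(P[...,2]>.14)&(P[...,2]<.182); print('bottom',np.percentile(P[m][:,2],[0.5,1,2]))
E
```

```text
side0 lid (array([0.5155, 0.295 ]), 0, np.float64(nan))
side0 body (array([0.5142, 0.2935]), 986, np.float64(0.0006))
side1 lid (array([0.5128, 0.2939]), 274, np.float64(0.0005))
side1 body (array([0.5142, 0.2935]), 993, np.float64(0.0006))
lid blob [0.4778 0.2681 0.16  ] [0.5474 0.3309 0.1819] [0.1617 0.1751 0.1773]
plate [-0.0146 -0.0204  0.1759] 326
bottom [0.14953417 0.14993842 0.15085264]
top1 lid (array([0.5152, 0.2961]), 9, np.float64(0.0001))
top1 body (array([0.517 , 0.2955]), 54, np.float64(0.0002))
lid blob [0.5055 0.2612 0.1622] [0.5199 0.2675 0.1798] [0.1657 0.1731 0.1791]
bottom [0.14863476 0.14869445 0.14881382]
top0 lid (array([0.5155, 0.295 ]), 0, np.float64(nan))
top0 body (array([0.5173, 0.2955]), 120, np.float64(0.0002))
  return _methods._mean(a, axis=axis, dtype=dtype,
  ret = ret.dtype.type(ret / rcount)
```

move_arm --plan "1.5 1 15 0 0 0; 0 0 12 0 0 0; 0 0 8 0 0 0; 0 0 3 0 0 0; 0 0 0 0 0 0"

```text
time_s: 5.62
tcp_pos: [0.5168, 0.2947, 0.1417]
orientation: [3.141, 0.002, 0.174]
force: [1.2, 0.3, 0.9]
gripper_width: 0.0145
finger_force: 58.7
```

move_arm --plan "0 0 1 0 0 0; 0 0 1 0 0 0; 0 0 1 0 0 0; 0 0 0 0 0 0; 0 0 0 0 0 0"

```text
time_s: 6.03
tcp_pos: [0.5174, 0.2958, 0.1396]
orientation: [-3.141, -0.0, 0.175]
force: [-0.3, 0.6, -0.6]
gripper_width: 0.0145
finger_force: 58.7
```

move_arm --plan "0 0 0.8 0 0 0; 0 0 0.7 0 0 0; 0 0 0.5 0 0 0; 0 0 0 0 0 0; 0 0 0 0 0 0"

```text
time_s: 6.45
tcp_pos: [0.5173, 0.2956, 0.1373]
orientation: [3.142, 0.0, 0.175]
force: [0.0, -0.9, -0.4]
gripper_width: 0.0144
finger_force: 58.7
```

move_arm --plan "0 0 0.7 0 0 0; 0 0 0.7 0 0 0; 0 0 0.6 0 0 0; 0 0 0 0 0 0; 0 0 0 0 0 0"

```text
time_s: 6.87
tcp_pos: [0.5175, 0.2957, 0.1364]
orientation: [-3.142, -0.001, 0.175]
force: [-1.2, -0.5, 6.1]
gripper_width: 0.0147
finger_force: 59.4
```

move_arm --plan "0 0 0.5 0 0 0; 0 0 0.5 0 0 0; 0 0 0 0 0 0; 0 0 0 0 0 0"

```text
time_s: 7.2
tcp_pos: [0.5173, 0.2951, 0.1344]
orientation: [3.141, 0.0, 0.175]
force: [0.4, -1.4, 2.3]
gripper_width: 0.0147
finger_force: 59.0
```

Run:
```python
from fit import *
for n in ('side','top'):
    im,rz,K,R,t=grab(n); P=cloud(rz,K,R,t); run(P,n,.104)
o=monitor.get_obs(); print(o['tcp_pos'],o['orientation'],o['force'],o['moment'])
```

```text
side lid (array([0.5149, 0.2948]), 249, np.float64(0.0006))
side body (array([0.5142, 0.2934]), 950, np.float64(0.0006))
top lid (array([0.5197, 0.2969]), 7, np.float64(0.0004))
top body (array([0.5172, 0.2956]), 50, np.float64(0.0002))
[0.51736432 0.29512067 0.13435268] [3.14083813e+00 3.16764902e-04 1.74524084e-01] [ 0.24041217 -1.4552994   2.04720473] [-0.50121769  0.16401635 -0.04130414]
```

move_arm --plan "-0.9 1.1 0 0 0 0; 0 0 0 0 0 0; 0 0 0 0 0 0"

```text
time_s: 7.55
tcp_pos: [0.5166, 0.2944, 0.1341]
orientation: [-3.141, -0.0, 0.175]
force: [-0.3, -0.7, 0.6]
gripper_width: 0.0147
finger_force: 58.7
```

move_arm --plan "0 0 0.5 0 0 0; 0 0 0 0 0 0; 0 0 0 0 0 0"

```text
time_s: 7.8
tcp_pos: [0.5167, 0.2943, 0.1338]
orientation: [3.142, -0.0, 0.175]
force: [0.6, -0.8, 1.4]
gripper_width: 0.0147
finger_force: 59.0
```

move_arm --plan "0 0 0.5 0 0 0; 0 0 0 0 0 0; 0 0 0 0 0 0"

```text
time_s: 8.05
tcp_pos: [0.5168, 0.2942, 0.1335]
orientation: [3.141, -0.0, 0.175]
force: [-0.8, -1.9, 2.0]
gripper_width: 0.0145
finger_force: 59.2
```

It stops on the catches at TCP z of about 0.1338, which is where I expected it. Now pressing straight down.

move_arm --plan "0 0.4 0.5 0 0 0; 0 0 0 0 0 0; 0 0 0 0 0 0"

```text
time_s: 8.3
tcp_pos: [0.5168, 0.2941, 0.1332]
orientation: [-3.141, -0.0, 0.175]
force: [0.1, -1.6, 5.3]
gripper_width: 0.0149
finger_force: 59.5
```

move_arm --plan "0 0 0.7 0 0 0; 0 0 0.5 0 0 0; 0 0 0 0 0 0"

```text
time_s: 8.55
tcp_pos: [0.517, 0.2941, 0.1328]
orientation: [-3.141, -0.001, 0.175]
force: [-1.2, -2.2, 9.2]
gripper_width: 0.0151
finger_force: 60.1
```

move_arm --plan "0 0 0.7 0 0 0; 0 0 0.5 0 0 0; 0 0 0 0 0 0"

```text
time_s: 8.8
tcp_pos: [0.5172, 0.2943, 0.1323]
orientation: [-3.141, -0.002, 0.175]
force: [-1.3, -3.6, 11.1]
gripper_width: 0.0148
finger_force: 60.4
```

move_arm --plan "0 0 0.8 0 0 0; 0 0 0.6 0 0 0; 0 0 0 0 0 0"

```text
time_s: 9.05
tcp_pos: [0.5173, 0.2944, 0.1313]
orientation: [-3.141, -0.002, 0.175]
force: [-1.9, -2.8, 12.2]
gripper_width: 0.0149
finger_force: 60.5
```

move_arm --plan "0 0 0.8 0 0 0; 0 0 0.6 0 0 0; 0 0 0 0 0 0"

```text
time_s: 9.3
tcp_pos: [0.5171, 0.2942, 0.1293]
orientation: [-3.141, -0.002, 0.175]
force: [-2.5, -2.2, 9.2]
gripper_width: 0.0151
finger_force: 60.0
```

move_arm --plan "0 0 1 0 0 0; 0 0 1 0 0 0; 0 0 0 0 0 0"

```text
time_s: 9.55
tcp_pos: [0.5167, 0.294, 0.1258]
orientation: [-3.141, -0.0, 0.175]
force: [0.2, -2.1, 3.6]
gripper_width: 0.0147
finger_force: 59.2
```

Past the peak. I'll continue to home, which should be at TCP z of about 0.117.

move_arm --plan "0 0 1.5 0 0 0; 0 0 1.5 0 0 0; 0 0 1 0 0 0; 0 0 0 0 0 0"

```text
time_s: 9.88
tcp_pos: [0.5158, 0.2938, 0.1199]
orientation: [3.141, 0.003, 0.175]
force: [0.3, -0.2, -5.2]
gripper_width: 0.0151
finger_force: 58.5
```

move_arm --plan "0 0 1.5 0 0 0; 0 0 1.5 0 0 0; 0 0 0 0 0 0; 0 0 0 0 0 0"

```text
time_s: 10.22
tcp_pos: [0.5166, 0.2944, 0.1187]
orientation: [-3.141, 0.0, 0.175]
force: [-0.0, 0.4, -1.2]
gripper_width: 0.0148
finger_force: 59.0
```

move_arm --plan "0 0 1 0 0 0; 0 0 0.5 0 0 0; 0 0 0 0 0 0; 0 0 0 0 0 0"

```text
time_s: 10.55
tcp_pos: [0.5168, 0.2943, 0.1174]
orientation: [-3.141, -0.0, 0.175]
force: [-0.5, -0.5, -1.1]
gripper_width: 0.0146
finger_force: 59.1
```

move_arm --plan "0 0 0.7 0 0 0; 0 0 0.5 0 0 0; 0 0 0 0 0 0"

```text
time_s: 10.8
tcp_pos: [0.5168, 0.2943, 0.1169]
orientation: [-3.141, -0.001, 0.175]
force: [-1.3, -1.1, 4.8]
gripper_width: 0.0146
finger_force: 60.0
```

move_arm --plan "0 0 0.6 0 0 0; 0 0 0.4 0 0 0; 0 0 0 0 0 0"

```text
time_s: 11.05
tcp_pos: [0.5169, 0.2943, 0.1169]
orientation: [-3.141, -0.001, 0.175]
force: [-2.8, -1.9, 10.1]
gripper_width: 0.0144
finger_force: 60.8
```

move_arm --plan "0 0 0.6 0 0 0; 0 0 0.4 0 0 0; 0 0 0 0 0 0"

```text
time_s: 11.3
tcp_pos: [0.5169, 0.2943, 0.1169]
orientation: [-3.141, -0.002, 0.175]
force: [-4.2, -2.3, 14.2]
gripper_width: 0.0147
finger_force: 61.4
```

move_arm --plan "-0.5 0.2 0.2 0 0 0; 0 0 0 0 0 0; 0 0 0 0 0 0; 0 0 0 0 0 0"

```text
time_s: 11.63
tcp_pos: [0.5169, 0.2943, 0.1169]
orientation: [-3.141, -0.003, 0.175]
force: [-3.9, -2.3, 15.0]
gripper_width: 0.0148
finger_force: 61.4
```

Run:
```python
from fit import *
im,rz,K,R,t=grab('side'); P=cloud(rz,K,R,t); run(P,'side',.086)
cv2.imwrite('pics/side2.png',cv2.resize(im[180:320,200:400],None,fx=3.4,fy=3.4,interpolation=cv2.INTER_CUBIC))
D=np.hypot(P[...,0]-.5145,P[...,1]-.294); m=(D<.034)&(D>.015)&(P[...,2]>.105)&(P[...,2]<.125); q=P[m]
print('plate',np.linalg.lstsq(np.c_[q[:,:2]-[.5155,.295],np.ones(len(q))],q[:,2],rcond=None)[0].round(4),len(q))
o=monitor.get_obs(); print(o['tcp_pos'],o['force'],o['moment'],o['finger_force'])
```

```text
side lid (array([0.5145, 0.2941]), 248, np.float64(0.0005))
side body (array([0.5142, 0.2934]), 942, np.float64(0.0005))
plate [ 0.0082 -0.01    0.1138] 348
[0.51690004 0.29431574 0.11689451] [-3.82419039 -2.12079975 14.10849082] [-0.48109446  0.82513222  0.04468353] 61.38738512992859
```

View pics/side2.png

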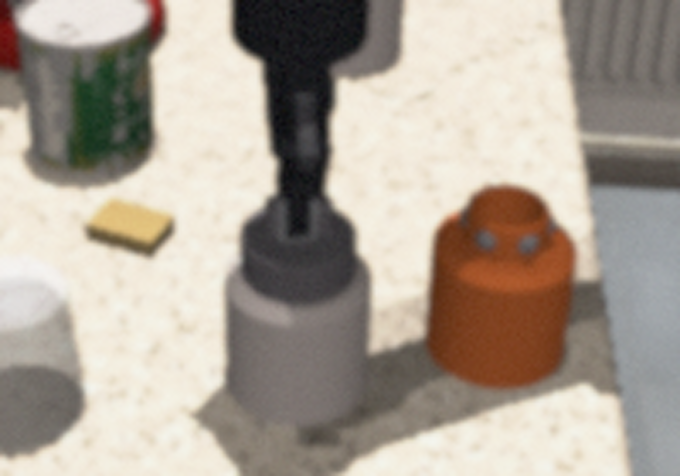

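The crop shows the lid seated level on the canister's shoulder at about (298,265), with the canister upright and in its original place. The plate top measures 0.1138 m against an expected 0.113 m, and the push is about 14 N. Handing in.

```bash
python3 -c "
from bench import arm; print(arm.sign_off())"
```

```text
the job is handed in; nothing more can be done
None
```

The lid clicked home on the open white canister and is still held down with about 14 N; the canister is upright where it stood, and I handed the job in after about 12 s of the 48 s allowed.

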